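# Unhook the pack of furniture feet

### The arm

A 6-joint arm with a two-finger parallel gripper is mounted at the origin on the work surface. World frame = base frame: x ahead of the robot, y to its left, z up, the work surface at z = 0. Lengths are in mm, angles in rad, forces in N, time in s.
With the tool pointing down it reaches from about 325 to 925 mm from the base axis. Payload 3.1 kg.
Tool frame: the origin (TCP) lies midway between the tips of the shut fingers; the grasp point (between the pads) lies 19 mm behind it (r.grip_point_offset is the distance from the TCP to the grasp point, in mm); x points along the fingers, y is the direction in which the jaws open and shut, and the axes are right-handed (so a half turn about x gives the same grasp; the last joint's range is limited). The gripper opens to 85 mm and grips with 20 to 120 N. Pads are 22 mm wide; open, the fingers measure 114 mm over their backs; the gripper's body (76 mm by 85 mm) begins 54 mm behind the grasp point. The pads swing forward as they close: fully open they stand 13 mm farther back than shut.
Start: joints at [-1.278, 0.217, 1.613, -0, 1.311, -0.112], TCP at [246.168, -574.491, 231.3] pointing down, gripper open.
Joint ranges: [-2.75, 2.75], [-0.78, 2.1], [0.31, 2.55], [-1.13, 4.27], [0.13, 2.63], [-2.58, 2.58]. Speed limits (rad/s): [2.79, 2.79, 3.14, 3.14, 3.14, 3.14].

### API

Orientations are given as a unit quaternion [x, y, z, w].
In Python, from workcell import r gives the robot as it stands.
- The arm moves only by the tool apply_moves, never from a script. Its argument "rows" is text: rows parted by semicolons, each of 5 numbers parted by spaces: the shift along the tool's x, y, z in mm, then the turn about the tool's x in rad, then the finger opening in mm, from 0 to 85.4. A call has 1 to 20 rows; each row shifts and turns the pose as measured when the row begins, along the tool's axes as they then stand; what a row does not reach is not made up. A row lasts 1/10 s, in which the tool goes at most 50 mm and 8.59 degrees, less where a joint would pass 70% of its speed; a pose out of reach is approached as far as the arm can. A call is refused whole if a number of a shift passes 50 or a number of a turn 0.15, either way. A call with a gripper value outside its range is refused whole. The fingers move at their own pace and stop on an object; "grip_force" is the grip in N (left out, the last holds). Time passes only in rows, so rows that do not move let the fingers close. It gives the time, the measured TCP pose, the force and the opening at its end, in the units of the state.
- r.get_state(): the state, without advancing time (a new reading comes with each control period).
- r.capture(name): name is "scene" or "top" or "wrist"; returns (picture, depth): 384x512x3 uint8, red, green, blue; 384x512 float32, mm along the optical axis (not along the pixel's ray), 0 where there is no reading.
- r.calibration(name): a dict with "fx", "fy", "cx", "cy" (pixels), "world_from_camera" (4x4, takes a point from camera to world coordinates); the wrist camera has in their place "mount" (4x4, takes a point from camera to tool coordinates, whose origin is the TCP and whose axes are the tool frame's). Camera axes: x right, y up, looking along -z (the intrinsics and any distortion apply to the point x, -y, -z); pixel columns grow to the right and rows downward; lengths in mm; the calibration is good to about 2 mm. A picture is of the moment at which its call begins: read the wrist's pose just before it. calibration takes no time and is no camera call.
- r.hand_in(): hands the job in, once; it reports no verdict.
The state is a dict: "time_s": time; "joint_pos": joint angles; "joint_vel": joint speeds; "tau": joint torques, N m; "eef_pos": TCP position; "orientation": TCP orientation; "ft_force": force on the tool from outside, world axes, zero at the start; "moment": the same for the moment, N m; "gripper_width": finger opening in mm.
Only numpy, scipy, OpenCV 4.12 (cv2) and the standard library are available. Lean on these libraries where they do the work, as an engineer would, in place of code of your own. Each camera call takes 0.05 s, during which the arm holds its last target. There are 200 camera calls.

### The job

Take the wide pack of three wooden furniture feet off its display peg, lifting its top end over the peg's upturned tip as you slide it off, without forcing it against the stand. Set it down gently, standing upright in the plywood job tray, and let go; leave the castor pack hanging where it is.

Things in the scene. Friction and masses are not known exactly. Their poses are not given: they have to be found in the camera images.
- feet_pack: Pack to take: clear box 110 (y) x 44 (x) x 78 mm with 3 wooden feet inside, under a brown card 70 mm wide (y), 5 thick (x) with a window 32 wide, 42 high. Origin: middle of the window's upper edge, which rests on the peg. Grip tab from 0 to 45 mm above it; window to 42 below, box 54 to 132 below (flat bottom). z up; x across the card, to the rail when hung. 0.15-0.3 kg, balanced about the card.
- castor_pack: Bystander on the other peg: same card, window, tab and origin, but a narrow clear box 62 mm wide, 44 thick, 90 high (54 to 144 mm below the origin) with one black-wheeled castor inside.
- stand: Fixed stand. Steel rail along y, 230 mm high, 16 thick, posts at y = +-170. Two level pegs, 8 mm thick, axis 230 high, at y = +-80 (a pack on each, either way round; cards near x = -50), run along -x to x = -100, then up to a tip ending at x = -116, 14 mm above the straight part's upper side. A pack passes the tip if raised 14 to 34 mm. Origin: base's underside, below the rail's middle.
- tray: Fixed open plywood job tray, 180 mm (x) x 220 mm (y) outside, 40 mm high, walls 6 mm, empty; the floor's upper side is 6 mm above the bench. Origin: centre of its underside.
Things that resemble listed ones, but are neither listed nor needed, are in the scene too. What is shaped like the feet_pack but black, blue or orange is not meant.

How it is judged:
By the outcome, as a careful person would: the job done as asked, in the order asked, and still so for the second after the job is handed in, with the robot touching nothing.
It also fails if it takes over 48 s, if anything falls off the work surface, if the arm or the gripper's body presses on something with over 40 N, if the wrist force passes 120 N, or if a joint passes its speed limit or range.

## Working session

There is one attempt and no reset: what is moved stays moved. The work goes in short steps, Python scripts to look and compute and a tool call to move; the robot and the scene stay as the last step left them, time stands still between calls to the robot, and variables do not carry over. Pictures are saved under pics/ and viewed, about 8 in all and at most 12, crops included, and the job is handed in when it is done.

Besides the shell and the picture viewer there is one more tool, called after ">>>" by a JSON object that holds its "method" and its "body". apply_moves: Moves the arm, as the interface text tells. Its arguments: {"type":"object","properties":{"rows":{"type":"string"},"grip_force":{"type":"number"}},"required":["rows"]}

```bash
mkdir -p pics; cat > h.py <<'E'
from workcell import r
import numpy as np, cv2
from scipy.spatial.transform import Rotation as R
def cam(name,st=None):
    c=r.calibration(name)
    if name=='wrist':
        st=st or r.get_state()
        T=np.eye(4);T[:3,:3]=R.from_quat(st['orientation']).as_matrix();T[:3,3]=st['eef_pos']
        W=T@np.array(c['mount'])
    else: W=np.array(c['world_from_camera'])
    return c,W
def pts(c,W,u,v,d):
    u=np.asarray(u,float);v=np.asarray(v,float);d=np.asarray(d,float)
    p=np.stack([(u-c['cx'])/c['fx']*d,-(v-c['cy'])/c['fy']*d,-d],-1)
    return p@W[:3,:3].T+W[:3,3]
def onz(c,W,u,v,z):
    a=pts(c,W,u,v,1.0)-W[:3,3]; return W[:3,3]+a*(z-W[2,3])/a[2]
def shot(name,tag):
    st=r.get_state(); c,W=cam(name,st); im,d=r.capture(name)
    np.savez('pics/'+tag+'.npz',im=im,d=d,W=W,st=np.array([str(st)]))
    cv2.imwrite('pics/'+tag+'.png',im[:,:,::-1]); return im,d,c,W
E
python3 - <<'E'
from h import *
a=shot('scene','s0');b=shot('top','t0')
for n,x in(('scene',a),('top',b)): print({k:np.round(v,3).tolist() for k,v in x[2].items()})
cv2.imwrite('pics/st0.png',cv2.resize(np.vstack([a[0],b[0]])[:,:,::-1],None,fx=.78,fy=.78))
print(r.get_state(), r.calibration('wrist')['mount'])
E
```

```text
{'fx': 462.873, 'fy': 462.873, 'cx': 260.493, 'cy': 177.453, 'world_from_camera': [[0.855, -0.344, 0.387, 961.064], [0.518, 0.555, -0.651, -606.535], [0.009, 0.757, 0.653, 828.885], [0.0, 0.0, 0.0, 1.0]]}
{'fx': 364.027, 'fy': 364.027, 'cx': 257.48, 'cy': 187.869, 'world_from_camera': [[0.023, 0.996, -0.084, 490.925], [-1.0, 0.022, -0.02, 72.996], [-0.019, 0.085, 0.996, 894.707], [0.0, 0.0, 0.0, 1.0]]}
{'time_s': 0.1, 'joint_pos': array([-1.27820969e+00,  2.17708054e-01,  1.61482176e+00,  5.00866609e-05,
        1.31129046e+00, -1.12206497e-01]), 'joint_vel': array([ 6.60947371e-04, -1.53062307e-03, -2.82296790e-03, -1.31428649e-03,
        9.21953399e-05, -6.66773180e-05]), 'tau': array([-8.13629813e-04, -3.98074472e+01, -3.04971457e+01, -1.55698558e-04,
        4.15487229e-03,  1.27605813e-05]), 'eef_pos': array([ 245.95483928, -573.75213011,  230.05553505]), 'orientation': array([-0.69261965, -0.14292224,  0.69272744, -0.1413504 ]), 'ft_force': array([0.16165732, 0.18585791, 0.20595323]), 'moment': array([ 0.03333712, -0.01200616, -0.04589761]), 'gripper_width': 85.25510493674322} [[-4.54406708e-04  2.58789370e-01 -9.65933670e-01 -1.41552942e+02]
 [ 9.99999866e-01 -1.23153110e-04 -5.03427283e-04 -3.50461380e-01]
 [-2.49239365e-04 -9.65933769e-01 -2.58789280e-01 -6.55215166e+01]
 [ 0.00000000e+00  0.00000000e+00  0.00000000e+00  1.00000000e+00]]
```

View pics/st0.png

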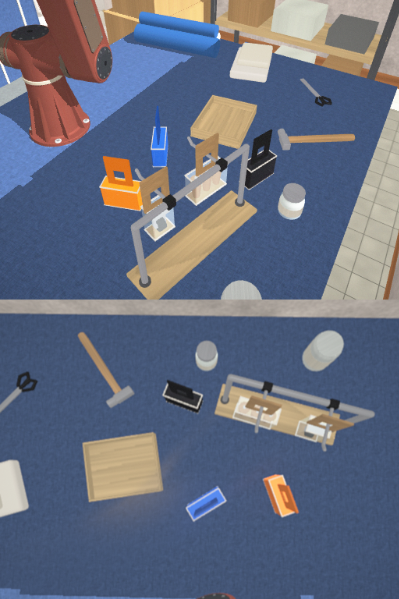

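The stand is at about (195,215) in the scene half, with two brown-card packs on it. The one at scene (207,170) / top (260,405) looks wide with wood inside. The one at scene (157,205) / top (318,425) looks narrow and dark. The black, blue and orange decoys stand on the bench, and the tray is at scene (223,120) / top (122,467). I'll confirm with a crop.

```bash
python3 - <<'E'
from h import *
s=cv2.imread('pics/s0.png')[160:384,120:350];t=cv2.imread('pics/t0.png')[80:210,250:490]
a=cv2.resize(s,None,fx=1.7,fy=1.7,interpolation=2);a=cv2.resize(s,(400,390),interpolation=2)
b=cv2.resize(t,(400,217),interpolation=2);b=np.vstack([b,np.zeros((173,400,3),np.uint8)])
cv2.imwrite('pics/c1.png',np.hstack([a,b]))
E
```

```text
(no output)
```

View pics/c1.png

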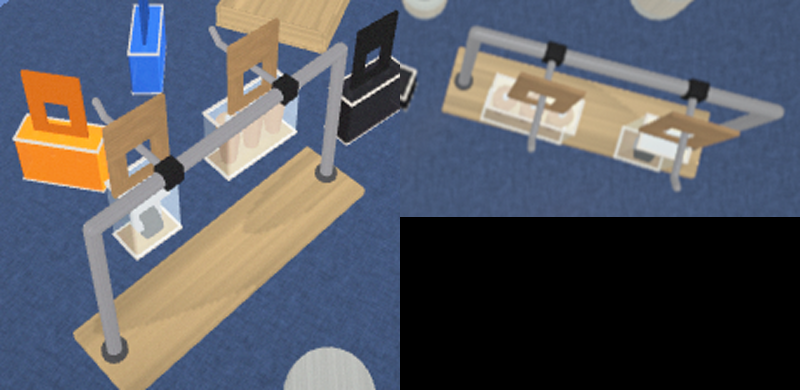

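The crop confirms it. The feet pack is at scene (257,230 full-res), top (335,135): three wooden feet in a wide box. The castor pack is the narrow one at top (405,165). Next I'll measure with depth and cross-check between views.

```bash
python3 - <<'E'
from h import *
P={}
for n,t in(('scene','s0'),('top','t0')):
    z=np.load(f'pics/{t}.npz');c=r.calibration(n);v,u=np.mgrid[:384,:512];p=pts(c,z['W'],u,v,z['d']);im=z['im'].astype(int);ok=z['d']>0
    hsv=cv2.cvtColor(z['im'],cv2.COLOR_RGB2HSV).astype(int)
    # bench check
    blue=(hsv[...,0]>100)&(hsv[...,0]<125)&(hsv[...,1]>100)&ok
    print(n,'bench z',np.median(p[blue][:,2]))
    if n=='top':
        for nm,px in(('clamp1',(343,113)),('clamp2',(429,134)),('tip1',(330,169)),('tip2',(417,191))):
            print(nm,onz(c,z['W'],*px,230).round(), p[px[1],px[0]].round())
    brown=(hsv[...,0]>=8)&(hsv[...,0]<=20)&(hsv[...,1]>80)&ok
    m=brown&(p[...,2]>205)&(p[...,2]<300)&(p[...,0]>400)
    k,l,s,ce=cv2.connectedComponentsWithStats(m.astype(np.uint8))
    for i in range(1,k):
        if s[i,4]<40: continue
        q=p[l==i]; q=q[q[:,2]>240]; 
        if len(q)<20: continue
        co=q[:,:2].mean(0);_,_,V=np.linalg.svd(q[:,:2]-co,full_matrices=False);pr=(q[:,:2]-co)@V[0];pn=(q[:,:2]-co)@V[1]
        print(' card',ce[i].round(),s[i,4],'c',co.round(1),'dir',np.degrees(np.arctan2(V[0,1],V[0,0])).round(1),'ext',np.percentile(pr,[1,99]).round(1),pn.std().round(1),'mid',(co+V[0]*np.percentile(pr,[1,99]).mean()).round(1),'ztop',np.percentile(q[:,2],98).round(1))
    # grey rail
    g=(hsv[...,1]<70)&(p[...,2]>228)&(p[...,2]<255)&(p[...,0]>480)&(p[...,0]<720)&(abs(p[...,1]+150)<280)&ok
    q=p[g]; print(' grey',len(q))
    if len(q)>20:
        (vx,vy,x0,y0)=cv2.fitLine(q[:,:2].astype(np.float32),cv2.DIST_WELSCH,0,.01,.01).ravel();print(' rail dir',np.degrees(np.arctan2(vy,vx)),x0,y0,np.median(q[:,2]))
    # tray
    w=(hsv[...,0]>=10)&(hsv[...,0]<=25)&(hsv[...,1]>50)&(p[...,2]>25)&(p[...,2]<50)&(p[...,0]>250)&(p[...,0]<650)&(p[...,1]>100)&ok
    k,l,s,ce=cv2.connectedComponentsWithStats(w.astype(np.uint8))
    q=p[w]; rc=cv2.minAreaRect(q[:,:2].astype(np.float32));print(' tray rim',len(q),rc,np.median(q[:,2]))
E
```

```text
scene bench z 0.7710541861724778
 card [265. 191.] 757 c [646.  -59.2] dir -106.8 ext [-36.3  33.5] 1.3 mid [646.4 -57.8] ztop 280.1
 card [197. 237.] 1012 c [ 607.9 -214.7] dir -106.6 ext [-35.7  33.2] 1.2 mid [ 608.3 -213.5] ztop 280.3
 grey 2090
 rail dir 76.40005 666.47473 -177.28973 236.79826462929907
 tray rim 953 ((495.2667236328125, 326.7864074707031), (181.16732788085938, 227.61080932617188), 9.556846618652344) 36.2065961083772
top bench z -0.27245622559155436
clamp1 [690. -69. 230.] [688. -67. 239.]
clamp2 [ 654. -227.  230.] [ 651. -221.  241.]
tip1 [585. -46. 230.] [582. -42. 248.]
tip2 [ 548. -203.  230.] [ 546. -195.  250.]
 card [338. 133.] 462 c [645.5 -54.9] dir -106.6 ext [-34.4  34.3] 1.5 mid [645.5 -54.9] ztop 279.7
 card [426. 156.] 492 c [ 607.9 -208.2] dir -107.1 ext [-32.6  35.8] 1.2 mid [ 607.4 -209.7] ztop 279.8
 grey 2177
 rail dir 75.91148 669.4165 -144.23114 235.93009695180558
 tray rim 1087 ((496.90557861328125, 329.78070068359375), (178.76614379882812, 220.0749969482422), 9.803850173950195) 38.651682343598054
```

```bash
cat >> h.py <<'E'
def delta(target,yaw=None):
    "yaw: wanted world angle (deg) of the tool's y axis, mod 180"
    st=r.get_state();M=R.from_quat(st['orientation']).as_matrix()
    d=M.T@(np.array(target)-st['eef_pos'])
    cur=np.degrees(np.arctan2(M[1,1],M[0,1]))
    # turn about tool x (down): world yaw decreases
    t=None if yaw is None else -((yaw-cur+90)%180-90)
    print('t',round(st['time_s'],2),'pos',st['eef_pos'].round(1),'M',M.round(3).tolist(),'yaw',cur.round(1))
    print('tool shift',d.round(1),'turn',None if t is None else (round(t,1),np.radians(t).round(3)),'j6',st['joint_pos'].round(2),'w',round(st['gripper_width'],1),'F',st['ft_force'].round(1))
E
python3 -c "
from h import *
delta([646,-57,335],-16.7)"
```

```text
t 0.1 pos [ 246.  -573.8  230.1] M [[-0.001, 0.394, -0.919], [0.002, -0.919, -0.394], [-1.0, -0.002, -0.0]] yaw -66.8
tool shift [-104.1 -317.7 -571.3] turn (np.float64(-50.1), np.float64(-0.875)) j6 [-1.28  0.22  1.61  0.    1.31 -0.11] w 85.3 F [0.2 0.2 0.2]
```

>>> {"method": "apply_moves", "body": {"rows": "-40 0 0 0 40; -40 0 0 0 40; -40 0 0 0 40; 0 0 0 0 40"}}

```text
time_s: 0.5
eef_pos: [245.2, -571.4, 347.7]
orientation: [-0.692, -0.147, 0.693, -0.137]
ft_force: [0.3, -0.5, 0.8]
gripper_width: 40.2
```

>>> {"method": "apply_moves", "body": {"rows": "0 -20 -36 0 40; 0 -20 -36 0 40; 0 -20 -36 0 40; 0 -20 -36 0 40; 0 -20 -36 0 40; 0 -20 -36 0 40; 0 -20 -36 0 40; 0 -20 -36 0 40; 0 -20 -36 0 40; 0 -20 -36 0 40; 0 -20 -36 0 40; 0 -20 -36 0 40; 0 -20 -36 0 40; 0 -20 -36 0 40; 0 -20 -36 0 40; 0 0 0 0 40"}}

```text
time_s: 2.1
eef_pos: [632.8, -62.5, 334.6]
orientation: [-0.687, -0.15, 0.699, -0.13]
ft_force: [0.6, -0.2, -0.4]
gripper_width: 40.0
```

>>> {"method": "apply_moves", "body": {"rows": "0 0 0 -0.125 40; 0 0 0 -0.125 40; 0 0 0 -0.125 40; 0 0 0 -0.125 40; 0 0 0 -0.125 40; 0 0 0 -0.125 40; 0 0 0 -0.125 40; 0 0 0 0 40"}}

```text
time_s: 2.9
eef_pos: [626.7, -65.1, 323.7]
orientation: [-0.555, -0.446, 0.567, -0.415]
ft_force: [-0.2, 0.6, -0.6]
gripper_width: 40.1
```

```bash
python3 -c "
from h import *
delta([646,-57,335],-16.7)
shot('wrist','w1')"
```

```text
t 2.9 pos [626.7 -65.1 323.7] M [[-0.04, 0.965, -0.259], [0.024, -0.258, -0.966], [-0.999, -0.045, -0.013]] yaw -15.0
tool shift [-11.8  16.1 -13. ] turn (np.float64(1.7), np.float64(0.03)) j6 [-0.22  0.2   1.46  0.01  1.52  0.04] w 40.1 F [-0.2  0.6 -0.6]
```

View pics/w1.png

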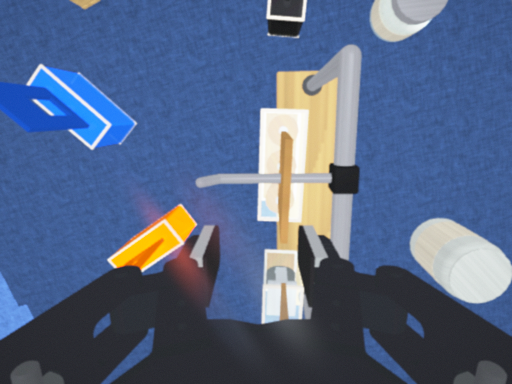

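The wrist view shows the feet pack's card edge at (286,190), with its peg at (270,178) entering the window. The castor pack sits at (283,290). The jaws are aligned with the card's normal. The tool has picked up a slight tilt, so I'll check how it drifted.

```bash
python3 - <<'E'
from h import *
for q in([-0.69261965,-0.14292224,0.69272744,-0.1413504],[-0.692,-0.147,0.693,-0.137],[-0.687,-0.15,0.699,-0.13],[-0.555,-0.446,0.567,-0.415]):
    print(R.from_quat(q).as_matrix()[:,0].round(4))
z=np.load('pics/w1.npz');c=r.calibration('wrist');v,u=np.mgrid[:384,:512];p=pts(c,z['W'],u,v,z['d'])
h=cv2.cvtColor(z['im'],cv2.COLOR_RGB2HSV).astype(int)
m=(h[...,0]>=8)&(h[...,0]<=20)&(h[...,1]>80)&(z['d']>0)&(p[...,2]>245)&(p[...,2]<295)&(v<250)
q=p[m];m2=(u>200)&(u<320)&m;q=p[m2]
co=q[:,:2].mean(0);_,_,V=np.linalg.svd(q[:,:2]-co,full_matrices=False);pr=(q[:,:2]-co)@V[0]
e=np.percentile(pr,[1,99]);print(len(q),co,V[0],e,co+V[0]*e.mean(),np.degrees(np.arctan2(V[0,1],V[0,0])),q[:,2].max(),np.percentile(q[:,2],98))
for px in((344,178),(300,178),(240,179),(200,182)): print(px,p[px[1],px[0]].round(1))
E
```

```text
[-6.0e-04  2.1e-03 -1.0e+00]
[-0.0042  0.0136 -0.9999]
[-0.0222  0.0244 -0.9995]
[-0.0401  0.0244 -0.9989]
972 [646.0109872 -53.6067752] [-0.28378534 -0.95888783] [-33.02000609  36.29949746] [645.54565141 -55.17910739] -106.48625647503225 279.7299308735945 279.04413618255955
(344, 178) [691.1 -65.2 238.7]
(300, 178) [658.7 -58.2 232.7]
(240, 179) [612.3 -47.  233.3]
(200, 182) [584.1 -39.2 246.5]
```

>>> {"method": "apply_moves", "body": {"rows": "-6 0 0 0 40; -6 0 0 0 40; 0 0 0 0 40; 0 0 0 0 40"}}

```text
time_s: 3.35
eef_pos: [626.5, -66.4, 336.2]
orientation: [-0.556, -0.443, 0.569, -0.412]
ft_force: [-0.4, -0.3, 0.7]
gripper_width: 40.0
```

>>> {"method": "apply_moves", "body": {"rows": "0 0 0 0 40; 0 0 0 0 40; 0 0 0 0 40; 0 0 0 0 40; 0 0 0 0 40"}}

```text
time_s: 3.85
eef_pos: [626.5, -66.1, 336.2]
orientation: [-0.556, -0.443, 0.569, -0.412]
ft_force: [-0.1, -0.5, 0.3]
gripper_width: 40.0
```

```bash
python3 -c "
from h import *
delta([646,-57,335],-16.7)"
```

```text
t 3.85 pos [626.5 -66.1 336.2] M [[-0.041, 0.963, -0.268], [0.024, -0.267, -0.963], [-0.999, -0.046, -0.012]] yaw -15.5
tool shift [  0.6  16.4 -14. ] turn (np.float64(1.2), np.float64(0.021)) j6 [-0.22  0.19  1.45  0.01  1.55  0.05] w 40.0 F [-0.1 -0.5  0.3]
```

>>> {"method": "apply_moves", "body": {"rows": "0 8 -6 0.02 40; 0 7 -6 0 40; 0 0 0 0 40"}}

```text
time_s: 4.15
eef_pos: [645.8, -58.1, 335.5]
orientation: [-0.561, -0.437, 0.574, -0.406]
ft_force: [0.3, -0.9, -0.3]
gripper_width: 40.2
```

```bash
python3 -c "
from h import *
delta([644.7,-55,243],-16.5)"
```

```text
t 4.15 pos [645.8 -58.1 335.5] M [[-0.04, 0.956, -0.289], [0.024, -0.288, -0.957], [-0.999, -0.046, -0.012]] yaw -16.8
tool shift [92.5  2.3 -1.5] turn (np.float64(-0.3), np.float64(-0.005)) j6 [-0.21  0.23  1.4   0.02  1.55  0.09] w 40.2 F [ 0.3 -0.9 -0.3]
```

>>> {"method": "apply_moves", "body": {"rows": "15 0.4 0 0 40; 15 0.4 -0.3 0 40; 15 0.4 -0.3 0 40; 15 0.4 -0.3 0 40; 12 0.4 -0.3 0 40; 0 0 0 0 40"}}

```text
time_s: 4.75
eef_pos: [643.3, -55.0, 253.6]
orientation: [-0.559, -0.439, 0.575, -0.405]
ft_force: [-0.9, -0.9, -0.2]
gripper_width: 40.0
```

```bash
python3 -c "
from h import *
delta([644.7,-55,243],-16.5)
shot('wrist','w2');shot('scene','s2')
a=cv2.imread('pics/w2.png')[150:350,150:400];b=cv2.imread('pics/s2.png')[130:330,140:390]
cv2.imwrite('pics/c2.png',cv2.resize(np.hstack([a,b]),(800,320),interpolation=2))"
```

```text
t 4.75 pos [643.3 -55.  253.6] M [[-0.047, 0.956, -0.289], [0.025, -0.288, -0.957], [-0.999, -0.052, -0.011]] yaw -16.8
tool shift [10.6  1.9 -0.3] turn (np.float64(-0.3), np.float64(-0.004)) j6 [-0.2   0.28  1.5   0.02  1.42  0.09] w 40.0 F [-0.9 -0.9 -0.2]
```

View pics/c2.png

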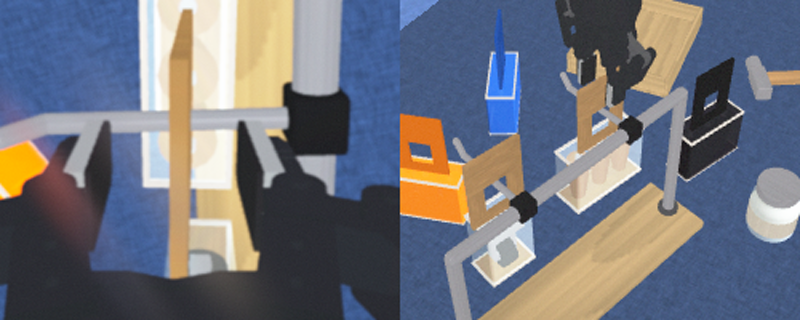

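The fingers straddle the tab (crop: fingers at x≈85 and 255, card at 180). I'll go down the last 10 mm and close.

>>> {"method": "apply_moves", "body": {"rows": "5 1 0 0 40; 4 1 0 0 40; 0 0 0 0 25; 0 0 0 0 12; 0 0 0 0 2; 0 0 0 0 2; 0 0 0 0 2; 0 0 0 0 2", "grip_force": 50}}

```text
time_s: 5.65
eef_pos: [648.3, -56.2, 250.2]
orientation: [-0.562, -0.436, 0.573, -0.407]
ft_force: [-0.1, 0.4, -0.7]
gripper_width: 4.1
```

```bash
python3 -c "
from h import *
delta([644.7,-55,243],-16.5)"
```

```text
t 5.65 pos [648.3 -56.2 250.2] M [[-0.036, 0.957, -0.289], [0.023, -0.288, -0.957], [-0.999, -0.042, -0.012]] yaw -16.8
tool shift [ 7.4 -3.5 -0. ] turn (np.float64(-0.3), np.float64(-0.004)) j6 [-0.2   0.28  1.5   0.02  1.4   0.09] w 4.1 F [-0.1  0.4 -0.7]
```

>>> {"method": "apply_moves", "body": {"rows": "-5 0 0 0 2; -6 0 0 0 2; -6 -1 0 0 2; -6 0 0 0 2; 0 0 0 0 2; 0 0 0 0 2", "grip_force": 70}}

```text
time_s: 6.25
eef_pos: [647.6, -56.4, 274.1]
orientation: [-0.562, -0.436, 0.573, -0.407]
ft_force: [-0.3, -0.5, -2.9]
gripper_width: 3.9
```

```bash
python3 -c "
from h import *
delta([648-107,-56+25,274],-16.8)
shot('wrist','w3');shot('scene','s3')
a=cv2.imread('pics/w3.png')[100:300,150:400];b=cv2.imread('pics/s3.png')[130:330,140:390]
cv2.imwrite('pics/c3.png',cv2.resize(np.hstack([a,b]),(800,320),interpolation=2))"
```

```text
t 6.25 pos [647.6 -56.4 274.1] M [[-0.038, 0.957, -0.289], [0.023, -0.288, -0.957], [-0.999, -0.043, -0.011]] yaw -16.8
tool shift [   4.8 -109.3    6.5] turn (np.float64(0.0), np.float64(0.001)) j6 [-0.2   0.27  1.47  0.02  1.44  0.09] w 3.9 F [-0.3 -0.5 -2.9]
```

View pics/c3.png

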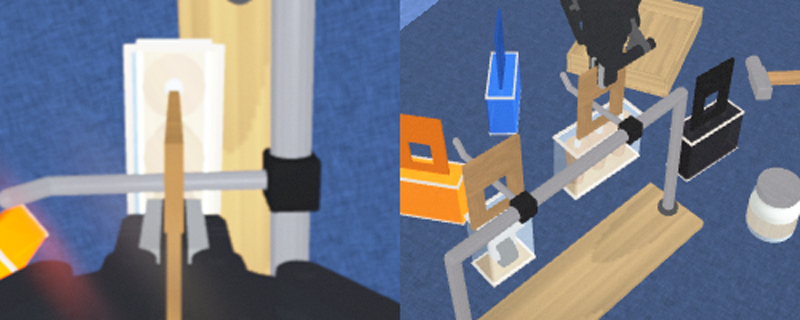

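The card is lifted 24 mm, the weight reads 2.9 N and the box hangs freely. Now I'll slide it off along the peg in two stages.

>>> {"method": "apply_moves", "body": {"rows": "0.5 -10 0.6 0 2; 0.5 -10 0.6 0 2; 0.5 -10 0.6 0 2; 0.5 -10 0.6 0 2; 0 0 0 0 2"}}

```text
time_s: 6.85
eef_pos: [603.5, -45.8, 272.3]
orientation: [-0.561, -0.437, 0.574, -0.406]
ft_force: [-0.6, 0.4, -2.2]
gripper_width: 3.8
```

```bash
python3 -c "
from h import *
delta([648-107,-56+25,274],-16.8)"
```

```text
t 6.85 pos [603.5 -45.8 272.3] M [[-0.042, 0.957, -0.289], [0.024, -0.288, -0.957], [-0.999, -0.047, -0.011]] yaw -16.7
tool shift [  1.3 -64.2   3.8] turn (np.float64(0.1), np.float64(0.001)) j6 [-0.2   0.17  1.59  0.02  1.43  0.09] w 3.8 F [-0.6  0.4 -2.2]
```

>>> {"method": "apply_moves", "body": {"rows": "0 -10 0.6 0 2; 0.2 -10 0.6 0 2; 0.2 -10 0.6 0 2; 0.2 -10 0.6 0 2; 0.2 -10 0.6 0 2; 0.2 -10 0.6 0 2; 0 -10 0 0 2; 0 0 0 0 2"}}

```text
time_s: 7.65
eef_pos: [528.9, -27.5, 275.2]
orientation: [-0.561, -0.437, 0.574, -0.406]
ft_force: [1.0, -0.6, -2.2]
gripper_width: 3.6
```

```bash
python3 -c "
from h import *
delta([500,325,300],9.7)
shot('wrist','w4');shot('scene','s4')
a=cv2.imread('pics/w4.png')[100:300,150:400];b=cv2.imread('pics/s4.png')[110:310,140:390]
cv2.imwrite('pics/c4.png',cv2.resize(np.hstack([a,b]),(800,320),interpolation=2))"
```

```text
t 7.65 pos [528.9 -27.5 275.2] M [[-0.041, 0.957, -0.289], [0.024, -0.288, -0.957], [-0.999, -0.046, -0.011]] yaw -16.7
tool shift [ -15.1 -130.2 -329.4] turn (np.float64(-26.4), np.float64(-0.461)) j6 [-0.19  0.01  1.76  0.02  1.42  0.1 ] w 3.6 F [ 1.  -0.6 -2.2]
```

View pics/c4.png

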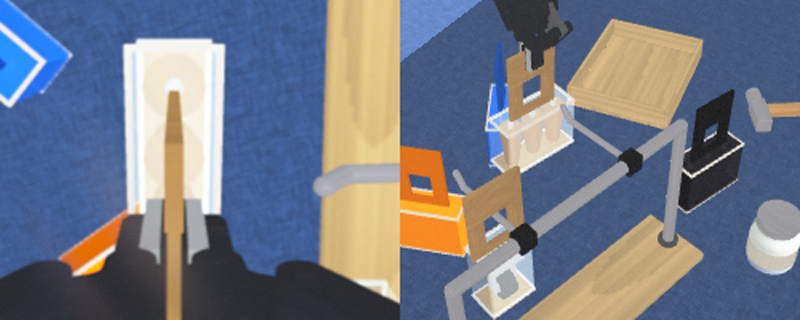

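The pack is clear of the peg tip, and the castor pack is still hanging. I'll raise it above the decoys and carry it to the tray.

>>> {"method": "apply_moves", "body": {"rows": "-14 -0.6 0 0 2; -14 -0.6 0 0 2; -14 -0.6 0 0 2; -14 -0.6 0 0 2; -10 0 0 0 2; 0 0 0 0 2"}}

```text
time_s: 8.35
eef_pos: [533.1, -29.6, 350.1]
orientation: [-0.563, -0.435, 0.572, -0.408]
ft_force: [-0.4, -0.4, -2.9]
gripper_width: 3.9
```

>>> {"method": "apply_moves", "body": {"rows": "0 -8 -20 0 2; 0 -8 -20 0 2; 0 -8 -20 0 2; 0 -8 -20 0 2; 0 -8 -20 0 2; 0 -8 -20 0 2; 0 -8 -20 0 2; 0 -8 -20 0 2; 0 -8 -20 0 2; 0 -8 -20 0 2; 0 -8 -20 0 2; 0 -8 -20 0 2; 0 -8 -20 0 2; 0 -8 -20 0 2; 0 0 0 0 2"}}

```text
time_s: 9.85
eef_pos: [504.5, 280.9, 352.1]
orientation: [-0.56, -0.435, 0.576, -0.406]
ft_force: [-0.2, 0.3, -1.6]
gripper_width: 4.1
```

```bash
python3 -c "
from h import *
delta([500,325,300],9.7)"
```

```text
t 9.85 pos [504.5 280.9 352.1] M [[-0.043, 0.955, -0.292], [0.019, -0.292, -0.956], [-0.999, -0.047, -0.006]] yaw -17.0
tool shift [ 53.1 -14.7 -40.5] turn (np.float64(-26.7), np.float64(-0.466)) j6 [0.37 0.06 1.56 0.03 1.55 0.66] w 4.1 F [-0.2  0.3 -1.6]
```

>>> {"method": "apply_moves", "body": {"rows": "0 -4 -10 0 2; 0 -4 -10 0 2; 0 -4 -10 0 2; 0 -3 -10 0 2; 0 0 0 -0.1 2; 0 0 0 -0.1 2; 0 0 0 -0.1 2; 0 0 0 -0.1 2; 0 0 0 -0.07 2; 0 0 0 0 2; 0 0 0 0 2"}}

```text
time_s: 10.95
eef_pos: [502.2, 328.7, 351.9]
orientation: [0.445, 0.561, -0.455, 0.529]
ft_force: [-0.4, 0.3, -1.4]
gripper_width: 3.7
```

```bash
python3 -c "
from h import *
delta([501,325,180],9.7)
shot('wrist','w5');shot('scene','s5')
a=cv2.imread('pics/w5.png');b=cv2.resize(cv2.imread('pics/s5.png')[40:240,150:420],(518,384))
cv2.imwrite('pics/c5.png',cv2.resize(np.hstack([a,b]),(800,298)))"
```

```text
t 10.95 pos [502.2 328.7 351.9] M [[-0.044, 0.981, 0.188], [0.018, 0.189, -0.982], [-0.999, -0.04, -0.026]] yaw 10.9
tool shift [171.7   5.1   7.9] turn (np.float64(1.2), np.float64(0.021)) j6 [0.44 0.11 1.51 0.04 1.55 0.25] w 3.7 F [-0.4  0.3 -1.4]
```

View pics/c5.png

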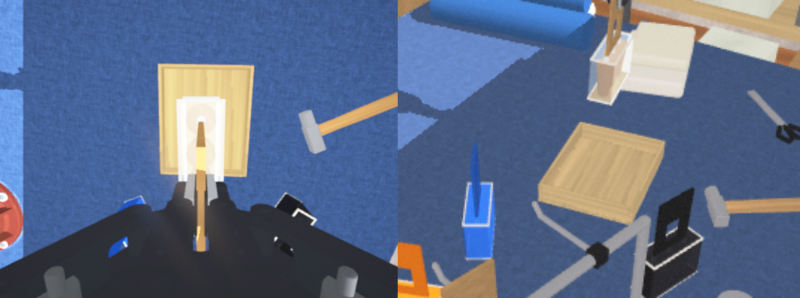

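The wrist view shows the pack centred over the tray and aligned with it (tray at (205,120), pack at (200,130)). Going down.

>>> {"method": "apply_moves", "body": {"rows": "15 0.5 0.6 0 2; 15 0.5 0.6 0 2; 15 0.5 0.6 0 2; 15 0.5 0.6 0 2; 15 0.5 0.6 0 2; 15 0.5 0.6 0 2; 15 0.5 0.6 0 2; 15 0.5 0.6 0 2; 15 0.5 0.6 0 2; 15 0.5 0.6 0 2; 10 0 0 0 2; 0 0 0 0 2; 0 0 0 0 2"}}

```text
time_s: 12.35
eef_pos: [498.8, 325.1, 173.6]
orientation: [0.444, 0.561, -0.458, 0.527]
ft_force: [-0.3, -0.4, -2.0]
gripper_width: 3.5
```

```bash
python3 - <<'E'
from h import *
delta([501,325,160],9.7)
for n in('top','scene'):
    im,d,c,W=shot(n,n[0]+'6')
    v,u=np.mgrid[:384,:512];p=pts(c,W,u,v,d)
a=cv2.imread('pics/t6.png')[150:270,80:240];b=cv2.imread('pics/s6.png')[50:250,180:420]
cv2.imwrite('pics/c6.png',np.hstack([cv2.resize(a,(400,300),interpolation=2),cv2.resize(b,(360,300),interpolation=2)]))
E
```

```text
t 12.35 pos [498.8 325.1 173.6] M [[-0.05, 0.981, 0.186], [0.015, 0.187, -0.982], [-0.999, -0.046, -0.024]] yaw 10.8
tool shift [13.4  2.7  0.9] turn (np.float64(1.1), np.float64(0.019)) j6 [0.44 0.23 1.71 0.04 1.24 0.24] w 3.5 F [-0.3 -0.4 -2. ]
```

View pics/c6.png

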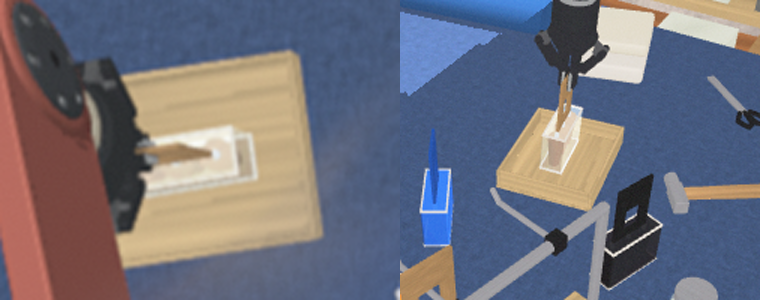

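Inside the tray walls, hanging over the middle of the floor. I'll feel for contact in small steps.

>>> {"method": "apply_moves", "body": {"rows": "4 0.2 0 0 2; 4 0.2 0 0 2; 3 0.2 0 0 2; 2 0 0 0 2; 0 0 0 0 2; 0 0 0 0 2"}}

```text
time_s: 13.05
eef_pos: [500.9, 326.5, 163.0]
orientation: [0.446, 0.561, -0.456, 0.528]
ft_force: [0.3, -0.3, -2.8]
gripper_width: 4.1
```

>>> {"method": "apply_moves", "body": {"rows": "2 0 0 0 2; 0 0 0 0 2"}}

```text
time_s: 13.25
eef_pos: [500.9, 326.6, 161.0]
orientation: [0.446, 0.561, -0.456, 0.528]
ft_force: [1.2, -0.3, -2.7]
gripper_width: 3.7
```

>>> {"method": "apply_moves", "body": {"rows": "2 0 0 0 2; 0 0 0 0 2"}}

```text
time_s: 13.45
eef_pos: [500.8, 326.6, 158.9]
orientation: [0.446, 0.561, -0.456, 0.528]
ft_force: [-0.1, -0.7, -1.5]
gripper_width: 4.0
```

>>> {"method": "apply_moves", "body": {"rows": "1 0 0 0 2; 0 0 0 0 2; 0 0 0 0 2"}}

```text
time_s: 13.75
eef_pos: [500.8, 326.7, 157.8]
orientation: [0.446, 0.561, -0.456, 0.528]
ft_force: [0.3, -0.8, -3.3]
gripper_width: 3.6
```

>>> {"method": "apply_moves", "body": {"rows": "1.5 0 0 0 2; 0 0 0 0 2; 0 0 0 0 2"}}

```text
time_s: 14.05
eef_pos: [500.8, 326.7, 156.3]
orientation: [0.446, 0.561, -0.456, 0.528]
ft_force: [-0.2, -0.6, -3.1]
gripper_width: 3.8
```

>>> {"method": "apply_moves", "body": {"rows": "1.5 0 0 0 2; 0 0 0 0 2; 0 0 0 0 2"}}

```text
time_s: 14.35
eef_pos: [501.2, 327.3, 155.9]
orientation: [0.447, 0.56, -0.455, 0.529]
ft_force: [-1.0, -0.7, -2.3]
gripper_width: 4.1
```

>>> {"method": "apply_moves", "body": {"rows": "1 0 0 0 2; 0 0 0 0 2; 0 0 0 0 2"}}

```text
time_s: 14.65
eef_pos: [501.4, 327.5, 155.8]
orientation: [0.447, 0.56, -0.455, 0.529]
ft_force: [-0.1, 1.0, -0.5]
gripper_width: 3.7
```

>>> {"method": "apply_moves", "body": {"rows": "1 0 0 0 2; 0 0 0 0 2; 0 0 0 0 2"}}

```text
time_s: 14.95
eef_pos: [501.5, 327.7, 155.7]
orientation: [0.447, 0.56, -0.455, 0.529]
ft_force: [-1.3, 0.5, -0.3]
gripper_width: 4.1
```

The weight has come off the wrist, so the pack is on the floor. I'll open gently.

>>> {"method": "apply_moves", "body": {"rows": "0 0 0 0 5; 0 0 0 0 6; 0 0 0 0 7; 0 0 0 0 8; 0 0 0 0 10; 0 0 0 0 14; 0 0 0 0 22; 0 0 0 0 32; 0 0 0 0 32; 0 0 0 0 32", "grip_force": 20}}

```text
time_s: 15.95
eef_pos: [502.4, 327.9, 155.4]
orientation: [0.448, 0.56, -0.454, 0.529]
ft_force: [0.2, -0.3, 0.1]
gripper_width: 31.7
```

```bash
python3 -c "
from h import *
delta([501,325,260],9.7)
shot('wrist','w7');shot('scene','s7')
a=cv2.imread('pics/w7.png');b=cv2.resize(cv2.imread('pics/s7.png')[50:250,180:420],(460,384))
cv2.imwrite('pics/c7.png',cv2.resize(np.hstack([a,b]),(800,316)))"
```

```text
t 15.95 pos [502.4 327.9 155.4] M [[-0.039, 0.982, 0.186], [0.021, 0.187, -0.982], [-0.999, -0.035, -0.028]] yaw 10.8
tool shift [-104.5   -5.6   -0.3] turn (np.float64(1.1), np.float64(0.019)) j6 [0.44 0.25 1.72 0.04 1.2  0.24] w 31.7 F [ 0.2 -0.3  0.1]
```

View pics/c7.png

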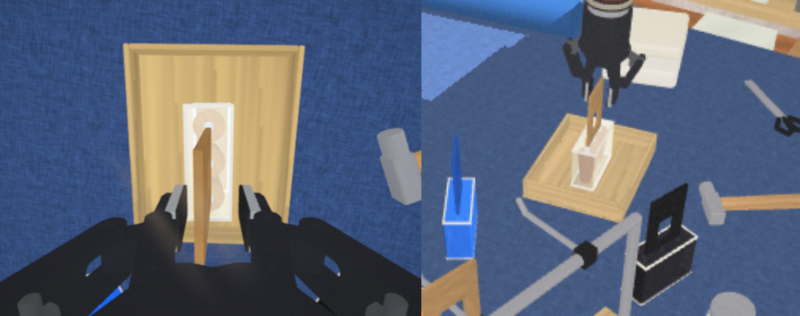

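The pack is standing freely with both fingers clear of the card. Retreating.

>>> {"method": "apply_moves", "body": {"rows": "-8 -0.3 -0.2 0 32; -15 -0.5 -0.4 0 32; -20 -0.7 -0.5 0 32; -25 -1 -0.6 0 32; -30 -1 -0.6 0 32; -30 -1 -0.6 0 32; -30 -1 -0.6 0 32; 0 30 0 0 32; 0 -45 0 0 32; 0 -45 0 0 32; 0 -45 0 0 32; 0 0 0 0 32; 0 0 0 0 32"}}

```text
time_s: 17.35
eef_pos: [399.8, 307.9, 325.8]
orientation: [0.445, 0.561, -0.457, 0.527]
ft_force: [-0.3, -0.0, 0.2]
gripper_width: 31.7
```

```bash
python3 - <<'E'
from h import *
delta([501,325,260],9.7)
im,d,c,W=shot('scene','s8');im2,d2,c2,W2=shot('top','t8')
cv2.imwrite('pics/c8.png',np.hstack([cv2.resize(im[50:330,130:420,::-1],(400,386)),cv2.resize(im2[100:300,60:267,::-1],(400,386))]))
for n,t in(('scene','s'),('top','t')):
    z=np.load(f'pics/{t}8.npz');cc=r.calibration(n);v,u=np.mgrid[:384,:512];p=pts(cc,z['W'],u,v,z['d']);h=cv2.cvtColor(z['im'],cv2.COLOR_RGB2HSV).astype(int)
    b=(h[...,0]>=8)&(h[...,0]<=20)&(h[...,1]>80)&(z['d']>0)
    for nm,x,y,lo,hi in(('feet',498,328,140,200),('castor',608,-212,240,300)):
        q=p[b&(abs(p[...,0]-x)<60)&(abs(p[...,1]-y)<60)&(p[...,2]>lo)&(p[...,2]<hi)]
        if len(q)>20: print(n,nm,len(q),q.mean(0).round(1),'ztop',np.percentile(q[:,2],98).round(1))
E
```

```text
t 17.35 pos [399.8 307.9 325.8] M [[-0.048, 0.982, 0.185], [0.017, 0.186, -0.982], [-0.999, -0.044, -0.025]] yaw 10.7
tool shift [ 61.1 105.4   3.6] turn (np.float64(1.0), np.float64(0.017)) j6 [ 0.49 -0.09  1.76  0.04  1.5   0.3 ] w 31.7 F [-0.3 -0.   0.2]
scene feet 142 [497.3 320.4 165.2] ztop 184.6
scene castor 695 [ 608.1 -214.5  262.5] ztop 280.6
top feet 118 [496.  326.4 173.4] ztop 184.8
top castor 373 [ 607.9 -208.1  264.5] ztop 279.5
```

View pics/c8.png

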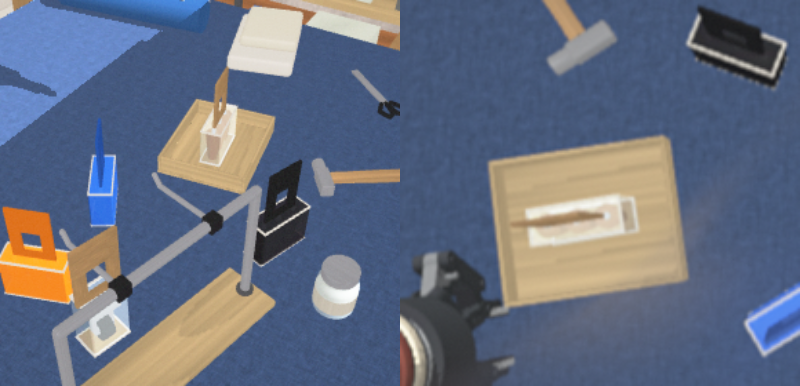

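The feet pack stands upright in the tray, with its card top at 184.7 mm against an expected 183. The castor pack has not moved and the gripper is clear of everything.

```bash
python3 -c "
from workcell import r
print(r.hand_in())"
```

```text
the job is handed in; nothing more can be done
None
```

The feet pack is off its peg and standing upright near the middle of the job tray, released. I handed the job in at about 17.5 s. I gripped it by the tab, raised it 24 mm and slid it off over the tip. Wrist readings between moves stayed around 3 N, which is about the pack's own weight. I lowered it until the floor took the weight, then opened the fingers slowly.

**Last checks:**
- **Feet pack:** both views put the card top at about 184.7 mm, where 183 mm is expected for standing flat. The card is at about (497, 324), close to the tray centre of about (496, 328).
- **Castor pack:** it is still on its peg, within 1 mm of its first position in both views.
- **Gripper:** it is clear of everything.

**Disagreements:**
- The tool picked up about 2.5° of tilt during the moves, which I couldn't correct; the pack settled flat when released.
- The two cameras differed by up to 6 mm in y, which was well within what the grip and the tray allowed.

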